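# Photograph the dialled movements under the bench microscope

## Robot

A 7-joint arm with a two-finger parallel gripper is mounted at the origin on the work surface. World frame = base frame: x ahead of the robot, y to its left, z up, the work surface at z = 0. Lengths are in m, angles in rad, forces in N, time in s.
With the tool pointing down it reaches from about 0.425 to 0.925 m from the base axis. Payload 6.8 kg.
Tool frame: the origin (TCP) lies at the very end of the fingers, on their centre line; the grasp point (between the pads) lies 19 mm behind it; z points along the fingers, y is the line along which they close (so a half turn about z gives the same grasp; the last joint's range is limited). The gripper opens to 88 mm and grips with 3 to 60 N. Pads are 20 mm wide; open, the fingers measure 115 mm over their backs; the gripper's body (75 mm by 178 mm) begins 61 mm behind the grasp point.
Start: joints at [-1.263, 0.477, 0.022, 1.555, -0.011, 1.109, -0.083], TCP at [0.273, 0.618, 0.223] pointing down, gripper open.
Joint ranges: [-2.96, 2.96], [-0.34, 2.1], [-1.41, 1.46], [0.24, 2.44], [-1.37, 4.51], [0.17, 1.92], [-2.96, 2.96]. Speed limits (rad/s): [2.39, 2.39, 3.14, 3.14, 3.14, 3.14, 3.14].

## Interface

Orientations are given as a unit quaternion [x, y, z, w].
In Python, from bench import r, eyes gives the robot as it stands.
- The arm moves only by the tool play_rows, never from a script. Its argument "rows" is a list of rows, each an object with "delta_pos": the shift along the tool's x, y, z in m, a list of three; "twist": the turn, a rotation vector about the tool's x, y, z in degrees, a list of three. In form: [{"delta_pos": [tx, ty, tz], "twist": [wx, wy, wz]}, ...]. A call has 1 to 5 rows; each row shifts and turns the commanded pose from where the row before left it, along the tool's axes as they then stand; what a row does not reach is not made up. A row lasts 1/8 s, in which the tool goes at most 62.5 mm and 10.7 degrees, less where a joint would pass 70% of its speed; a pose out of reach is approached as far as the arm can. A call is refused whole if a number of a shift passes 0.0625 or a number of a turn 10.7, either way. A call with a gripper value outside its range is refused whole. "grip" is the opening, from 0 (shut) to 1 (fully open), set as the call begins (left out, the last holds). The fingers move at their own pace and stop on an object; the grip force is fixed at half the most. Time passes only in rows, so rows that do not move let the fingers close. It gives the time, the measured TCP pose, the force, the opening and the grip force at its end, in the units of the state.
- r.sense(): the state, without advancing time (a new reading comes with each control period).
- eyes.capture(name): name is "scene" or "top" or "wrist"; returns (picture, depth): 420x560x3 uint8, blue, green, red; 420x560 float32, m along the optical axis (not along the pixel's ray), 0 where there is no reading.
- eyes.calibration(name): a dict with "K" (3x3 intrinsics, pixels), "T" (4x4, takes a point from camera to world coordinates); the wrist camera has in their place "tool_from_camera" (4x4, takes a point from camera to tool coordinates, whose origin is the TCP and whose axes are the flange's). Camera axes: x right, y down, z forward; pixel columns grow to the right and rows downward; lengths in m; the calibration is good to about 2 mm. A picture is of the moment at which its call begins: read the wrist's pose just before it. calibration takes no time and is no camera call.
- r.close_job(): hands the job in; it is judged then, once.
The state is a dict: "time_s": time; "q": joint angles; "joint_velocities": joint speeds; "tau": joint torques, N m; "tcp_pos": TCP position; "tool_rot": TCP orientation; "ft_force": force on the tool from outside, world axes, zero at the start; "wrist_torque": the same for the moment, N m; "width": finger opening in m; "gripper_force": force on a finger pad.
Only numpy, scipy, OpenCV 4.12 (cv2) and the standard library are available. Lean on these libraries where they do the work, as an engineer would, in place of code of your own. Each camera call takes 0.05 s, during which the arm holds its last target. There are 200 camera calls.

## Task

Gather every loose watch movement that has a dial into the white job tray, each lying flat with its dial up, then slide the tray by its handle, without lifting it, squarely into the white marks under the microscope. On the control box press the keys fully, one at a time: white (lamp on), blue (focus), green (photo), blue and green once more for a second shot, and white to put the lamp out; never the red one. Then slide the tray with the movements back squarely into the yellow marks, let go, and leave everything else on the bench where it is, without knocking the microscope.

Things in the scene. Friction and masses are not known exactly. Their poses are not given: they have to be found in the camera images.
- move_black: A watch movement with its dial in a round steel casing ring: a plain disc 38 mm across, 11 mm high, about 45 g, black dial with three white sub-dials; only the dial side is coloured. Starts dial up on the blue mat. Origin: centre of its underside; z points out of the dial. Three to five of the five movements are there in a run; None if absent.
- move_cream: A watch movement with its dial in a round steel casing ring: a plain disc 38 mm across, 11 mm high, about 45 g, cream dial with one dark sub-dial; only the dial side is coloured. Starts dial up on the blue mat. Origin: centre of its underside; z points out of the dial. Three to five of the five movements are there in a run; None if absent.
- move_navy: A watch movement with its dial in a round steel casing ring: a plain disc 38 mm across, 11 mm high, about 45 g, navy-blue dial with two pale sub-dials; only the dial side is coloured. Starts dial up on the blue mat. Origin: centre of its underside; z points out of the dial. Three to five of the five movements are there in a run; None if absent.
- move_green: A watch movement with its dial in a round steel casing ring: a plain disc 38 mm across, 11 mm high, about 45 g, dark green dial with gold marks; only the dial side is coloured. Starts dial up on the blue mat. Origin: centre of its underside; z points out of the dial. Three to five of the five movements are there in a run; None if absent.
- move_red: A watch movement with its dial in a round steel casing ring: a plain disc 38 mm across, 11 mm high, about 45 g, dark red dial with one white sub-dial; only the dial side is coloured. Starts dial up on the blue mat. Origin: centre of its underside; z points out of the dial. Three to five of the five movements are there in a run; None if absent.
- tray: White job tray, loose, 0.32 kg empty: 190 mm along x, 200 mm along y; walls 16 mm high, 4 mm thick; floor 4 mm thick (inside 182 x 192 mm). A level black bar handle leaves the middle of its -x wall, towards the robot: 95 to 170 mm from the tray's centre, 16 mm wide along y, 4 to 26 mm above the bench. Origin: centre of the underside; x points away from the handle.
- home_mark: The tray's home place: four yellow corner marks stuck flat on the blue mat around a 200 x 210 mm outline. Origin: its centre, on the bench; x as the tray's x when the tray lies square in the marks. Fixed.
- scope_mark (a point): The photo place: the bench point straight under the microscope's lens, centre of four white corner marks around a 200 x 210 mm outline; x as the tray's x when the tray lies square in the marks. Fixed.
- scope: Digital microscope, teal and black, fixed. Origin: bench point under the lens. Its black ring light is 84 mm across, 172 mm above the bench; the teal head above it is 66 mm across and reaches 408 mm. A boom at 335 mm height runs to the right (-y) to a post 270 mm off, on a grey foot plate (200 mm along x, 170 to 330 mm off in -y, 22 mm high).
- control_box: The microscope's control box, fixed: grey, 96 x 96 mm, 30 mm high, black face on top with four square keys, two by two. Origin: centre of its underside. In its own frame (mm) the white key is at x -21, y +21, blue x -21, y -21, green x +21, y +21, red x +21, y -21.
- key_white (a joint): The white key (lamp on / lamp off). Its value is how far it is pushed down, in m: 0 up, 0.006 fully down. A spring pushes it back up: it starts to move at 1.5 N and takes 5 N to go fully down. It counts as pressed beyond 0.004.
- key_blue (a joint): The blue key (focus). Its value is how far it is pushed down, in m: 0 up, 0.006 fully down. A spring pushes it back up: it starts to move at 1.5 N and takes 5 N to go fully down. It counts as pressed beyond 0.004.
- key_green (a joint): The green key (take photo). Its value is how far it is pushed down, in m: 0 up, 0.006 fully down. A spring pushes it back up: it starts to move at 1.5 N and takes 5 N to go fully down. It counts as pressed beyond 0.004.
- key_red (a joint): The red key (erase); not to be pressed. Its value is how far it is pushed down, in m: 0 up, 0.006 fully down. A spring pushes it back up: it starts to move at 1.5 N and takes 5 N to go fully down. It counts as pressed beyond 0.004.
- key_white_top (a point): Centre of the top of the white key: a flat square 26 mm wide, 40 mm above the bench when up (10 mm proud of the box), 42 mm between neighbouring key centres. It is pressed straight down.
- key_blue_top (a point): Centre of the top of the blue key: a flat square 26 mm wide, 40 mm above the bench when up (10 mm proud of the box), 42 mm between neighbouring key centres. It is pressed straight down.
- key_green_top (a point): Centre of the top of the green key: a flat square 26 mm wide, 40 mm above the bench when up (10 mm proud of the box), 42 mm between neighbouring key centres. It is pressed straight down.
- key_red_top (a point): Centre of the top of the red key: a flat square 26 mm wide, 40 mm above the bench when up (10 mm proud of the box), 42 mm between neighbouring key centres. It is pressed straight down.
- bench_block: Bystander: round steel bench block, 36 mm across, 20 mm high, loose. Origin: centre of its underside.
- petri: Bystander: empty round glass dish, 90 mm across, 16 mm high, loose. Origin: centre of its underside.
- tweezers: Bystander: steel tweezers, 110 mm long, 9 mm wide, 6 mm high, loose, lying along their x. Origin: under their middle.
- screwdriver: Bystander: thin watchmaker's screwdriver with green bands, 120 mm long, 10 mm high, loose, lying along its x. Origin: under its middle.
- holder: Bystander: aluminium movement holder (small vice) with a bare brass movement in it, 55 x 40 mm, 28 mm high, loose. Not one of the dialled movements to be photographed. Origin: centre of its underside.
- dust_dome: Bystander: glass dust dome on a blue base, 96 mm across, 74 mm high, loose. Origin: centre of its underside.
There are look-alikes about, which are no part of the job. Leave any orange or pink look-alike of the move_black alone.

How it is judged:
On the way, in this order (a step that is already met when the one before it is completed fails the run):
1. every movement lies flat, dial up, in the tray, and the tray stands square in the white marks under the microscope (x of move_black in the frame of tray between -0.078 and 0.078 m and y of move_black in the frame of tray between -0.083 and 0.083 m and z of move_black in the frame of tray between 0.001 and 0.008 m and angle between each of move_black, move_cream, move_navy, move_green, move_red's own z axis and vertical below 0.15 rad and x of move_cream in the frame of tray between -0.078 and 0.078 m and y of move_cream in the frame of tray between -0.083 and 0.083 m and z of move_cream in the frame of tray between 0.001 and 0.008 m and x of move_navy in the frame of tray between -0.078 and 0.078 m and y of move_navy in the frame of tray between -0.083 and 0.083 m and z of move_navy in the frame of tray between 0.001 and 0.008 m and x of move_green in the frame of tray between -0.078 and 0.078 m and y of move_green in the frame of tray between -0.083 and 0.083 m and z of move_green in the frame of tray between 0.001 and 0.008 m and x of move_red in the frame of tray between -0.078 and 0.078 m and y of move_red in the frame of tray between -0.083 and 0.083 m and z of move_red in the frame of tray between 0.001 and 0.008 m and horizontal distance between tray and scope_mark below 0.015 m and angle between the x axis of tray and the x axis of scope_mark, either way round below 0.15 rad), for 0.2 s.
2. the white key is pressed (lamp on), the others up, the tray still in the white marks (value of joint key_white above 0.004 m and value of joint each of key_blue, key_green, key_red below 0.0015 m and horizontal distance between tray and scope_mark below 0.015 m and angle between the x axis of tray and the x axis of scope_mark, either way round below 0.15 rad), for 0.05 s.
3. the blue key is pressed, the others up, the tray still in the white marks (value of joint key_blue above 0.004 m and value of joint each of key_white, key_green, key_red below 0.0015 m and horizontal distance between tray and scope_mark below 0.015 m and angle between the x axis of tray and the x axis of scope_mark, either way round below 0.15 rad), for 0.05 s.
4. the green key is pressed, the others up, the tray still in the white marks (value of joint key_green above 0.004 m and value of joint each of key_white, key_blue, key_red below 0.0015 m and horizontal distance between tray and scope_mark below 0.015 m and angle between the x axis of tray and the x axis of scope_mark, either way round below 0.15 rad), for 0.05 s.
5. the blue key is pressed again, the others up, the tray still in the white marks (all of step 3), for 0.05 s.
6. the green key is pressed again, the others up, the tray still in the white marks (all of step 4), for 0.05 s.
7. the white key is pressed again (lamp off), the others up, the tray still in the white marks (all of step 2), for 0.05 s.
At the end, for the whole second after the job is handed in: The tray stands within 15 mm and 0.15 rad of the yellow marks; every movement that was there lies flat and dial up on its floor (tilt under 0.15 rad, middle at least 13 mm in from each wall's inner face); all keys are up and nothing moves (x of move_black in the frame of tray between -0.078 and 0.078 m and y of move_black in the frame of tray between -0.083 and 0.083 m and z of move_black in the frame of tray between 0.001 and 0.008 m and angle between each of move_black, move_cream, move_navy, move_green, move_red's own z axis and vertical below 0.15 rad and x of move_cream in the frame of tray between -0.078 and 0.078 m and y of move_cream in the frame of tray between -0.083 and 0.083 m and z of move_cream in the frame of tray between 0.001 and 0.008 m and x of move_navy in the frame of tray between -0.078 and 0.078 m and y of move_navy in the frame of tray between -0.083 and 0.083 m and z of move_navy in the frame of tray between 0.001 and 0.008 m and x of move_green in the frame of tray between -0.078 and 0.078 m and y of move_green in the frame of tray between -0.083 and 0.083 m and z of move_green in the frame of tray between 0.001 and 0.008 m and x of move_red in the frame of tray between -0.078 and 0.078 m and y of move_red in the frame of tray between -0.083 and 0.083 m and z of move_red in the frame of tray between 0.001 and 0.008 m and horizontal distance between tray and home_mark below 0.015 m and angle between the x axis of tray and the x axis of home_mark, either way round below 0.15 rad and linear speed of each of tray, move_black, move_cream, move_navy, move_green, move_red below 0.02 m/s and height (world z) of tray below 0.004 m and value of joint each of key_white, key_blue, key_green, key_red below 0.001 m); the robot touches nothing.
It fails at once if the red key is pressed (value of joint key_red above 0.002 m).
It fails at once if two keys are pressed at once (value of joint each of key_white, key_blue above 0.003 m or value of joint each of key_white, key_green above 0.003 m or value of joint each of key_white, key_red above 0.003 m or value of joint each of key_blue, key_green above 0.003 m or value of joint each of key_blue, key_red above 0.003 m or value of joint each of key_green, key_red above 0.003 m).
It fails at once if the tray is lifted or tipped (over 10 mm or 0.12 rad) (height (world z) of tray above 0.01 m or angle between tray's own z axis and vertical above 0.12 rad).
It fails at once if the microscope is knocked (over 15 N) (contact force between scope and the arm above 15 N or contact force between scope and the fingers above 15 N).
It fails at once if another thing on the bench is shifted by more than 30 mm (distance of any of bench_block, petri, tweezers, screwdriver, holder, dust_dome from where it was at the start of the episode above 0.03 m).
Of move_black, move_cream, move_navy, move_green, move_red only 3 to 5 are there at a start; the rules pass over those that are not, and their reading is None.
At some moment in a run one of move_black, move_cream, move_navy, move_green, move_red may be knocked a few centimetres aside while the robot is not near it.
It also fails if it takes over 208 s, if anything falls off the work surface, if the arm or the gripper's body presses on something with over 40 N, if the wrist force passes 120 N, or if a joint passes its speed limit or range.

## Working session

There is one attempt and no reset: what is moved stays moved. The work goes in short steps, Python scripts to look and compute and a tool call to move; the robot and the scene stay as the last step left them, time stands still between calls to the robot, and variables do not carry over. Pictures are saved under pics/ and viewed, at most 14 in all, crops included, and the job is handed in when it is done.

Besides the shell and the picture viewer there is one more tool, called after "Request:" as a command line: name --argument value ..., lists and objects as JSON in quotes. play_rows: Moves the arm, as the interface text tells. Its arguments: {"type":"object","properties":{"rows":{"type":"array"},"grip":{"type":"number"}},"required":["rows"]}

```bash
mkdir -p pics; ls; cat > h.py <<'E'
import numpy as np, cv2
from scipy.spatial.transform import Rotation as R
from bench import r, eyes
def pt(cal,u,v,z,T=None):
    K=np.array(cal["K"]);T=np.array(cal["T"]) if T is None else T
    d=T[:3,:3]@np.linalg.solve(K,[u,v,1]);o=T[:3,3]
    return o+d*(z-o[2])/d[2]
def toolT():
    s=r.sense();T=np.eye(4);T[:3,:3]=R.from_quat(s["tool_rot"]).as_matrix();T[:3,3]=s["tcp_pos"];return T
E
python3 - <<'E'
from h import *
s=r.sense();print({k:np.round(v,3) for k,v in s.items()})
for n in("scene","top"):
    p,d=eyes.capture(n);cv2.imwrite(f"pics/{n}0.png",p);np.savez(f"{n}0.npz",p=p,d=d);c=eyes.calibration(n);print(n,np.round(c["K"],1).tolist(),np.round(c["T"],3).tolist())
print(np.round(toolT(),3));print(np.round(eyes.calibration("wrist")["tool_from_camera"],3))
E
```

```text
pics
{'time_s': np.float64(0.0), 'q': array([-1.263,  0.478,  0.022,  1.556, -0.011,  1.109, -0.083]), 'joint_velocities': array([ 0.001, -0.   , -0.003, -0.   ,  0.001,  0.001, -0.001]), 'tau': array([ 1.0000e-03, -5.8285e+01,  1.5350e+00, -2.7259e+01, -5.4000e-02,
        1.7000e-02,  0.0000e+00]), 'tcp_pos': array([0.272, 0.617, 0.222]), 'tool_rot': array([ 0.206,  0.978, -0.001, -0.   ]), 'ft_force': array([ 0.271, -0.914,  0.063]), 'wrist_torque': array([-0.023,  0.078,  0.025]), 'gripper_force': np.float64(0.0), 'width': np.float64(0.088)}
scene [[383.5, 0.0, 278.7], [0.0, 383.5, 206.2], [0.0, 0.0, 1.0]] [[-0.755, 0.338, -0.562, 1.102], [0.655, 0.408, -0.636, 0.605], [0.015, -0.848, -0.53, 0.515], [0.0, 0.0, 0.0, 1.0]]
top [[438.8, 0.0, 285.2], [0.0, 438.8, 204.8], [0.0, 0.0, 1.0]] [[0.002, -0.984, 0.176, 0.422], [-1.0, 0.001, 0.014, 0.016], [-0.014, -0.176, -0.984, 1.139], [0.0, 0.0, 0.0, 1.0]]
[[-0.915  0.404 -0.001  0.272]
 [ 0.404  0.915 -0.001  0.617]
 [-0.    -0.002 -1.     0.222]
 [ 0.     0.     0.     1.   ]]
[[ 0.001 -0.964 -0.266  0.072]
 [ 1.     0.     0.001 -0.   ]
 [-0.001 -0.266  0.964 -0.163]
 [ 0.     0.     0.     1.   ]]
```

View pics/top0.png

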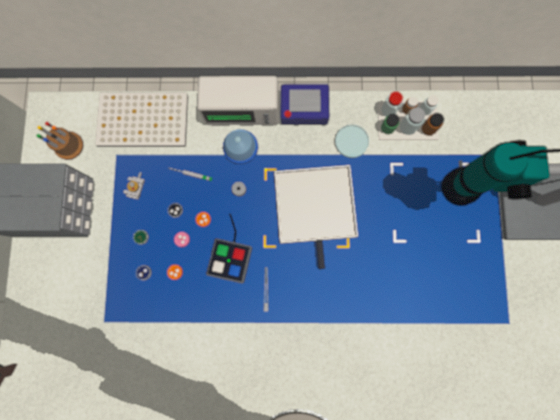

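View pics/scene0.png

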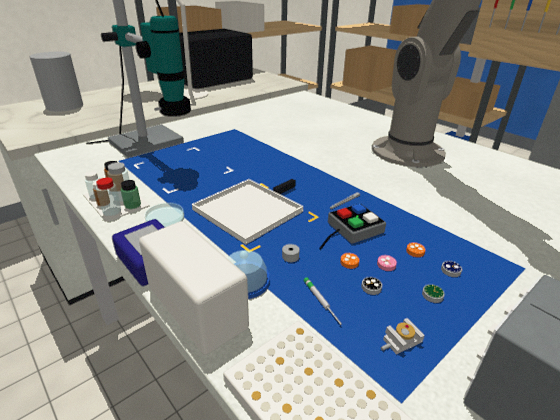

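The top view shows the dials at black (175,210), green (140,237) and navy (143,272). The look-alikes are orange (203,219), orange (175,272) and pink (181,239). Tray (316,204), box (229,260), yellow marks (265–350,172–243), white marks (397–478,165–240). I'll check the dials in an enlarged crop and measure everything.

```bash
cat > m.py <<'E'
from h import *
import sys
def comps(m,a0,a1):
    n,l,st,ce=cv2.connectedComponentsWithStats(m.astype(np.uint8))
    return [(ce[i],st[i]) for i in range(1,n) if a0<=st[i][4]<=a1]
def marks(p,c):
    h=cv2.cvtColor(p,cv2.COLOR_BGR2HSV)
    out={}
    Y=(abs(h[...,0].astype(int)-22)<8)&(h[...,1]>120)&(h[...,2]>150)
    W=(h[...,1]<70)&(h[...,2]>170)
    for n,m,x0,x1 in(("yellow",Y,255,365),("white",W,385,490)):
        m=m.copy();m[:, :x0]=0;m[:,x1:]=0;m[:155]=0;m[255:]=0
        out[n]=[(np.round(ce,1),s.tolist(),np.round(pt(c,*ce,0)[:2],4)) for ce,s in comps(m,8,150)]
    return out
def tray(p,c):
    h=cv2.cvtColor(p,cv2.COLOR_BGR2HSV)
    m=((h[...,1]<80)&(h[...,2]>120)).astype(np.uint8);m[:150]=0;m[325:]=0;m[:, :245]=0;m[:,500:]=0
    m=cv2.morphologyEx(m,cv2.MORPH_CLOSE,np.ones((5,5)))
    cs=max(cv2.findContours(m,0,1)[0],key=cv2.contourArea)
    w=np.array([pt(c,u,v,.016)[:2] for u,v in cs[:,0]],np.float32)
    rc=cv2.minAreaRect(w);b=cv2.boxPoints(rc);return rc,b
E
python3 - <<'E'
from m import *
f=np.load("top0.npz");p=f["p"];d=f["d"];c=eyes.calibration("top")
cv2.imwrite("pics/crop1.png",cv2.resize(p[150:330,110:300],None,fx=4,fy=3.3333,interpolation=2)[:600])
for k,v in marks(p,c).items():
    print(k)
    for x in v: print(x)
print(tray(p,c))
h=cv2.cvtColor(p,cv2.COLOR_BGR2HSV)
nb=~((abs(h[...,0].astype(int)-111)<10)&(h[...,1]>150)) 
nb[:158]=0;nb[318:]=0;nb[:, :112]=0;nb[:,262:]=0
for ce,s in comps(nb,20,3000): print(np.round(ce,1),s.tolist(),np.round(pt(c,*ce,.011)[:2],4))
# handle
m=(h[...,2]<70);m[:238]=0;m[280:]=0;m[:,:305]=0;m[:,335:]=0
for ce,s in comps(m,50,3000): print("handle",ce,s,pt(c,*ce,.026))
for nme,mm in(("red",((h[...,0]<8)|(h[...,0]>172))),("green",abs(h[...,0].astype(int)-60)<15)):
    mm=mm&(h[...,1]>150)&(h[...,2]>60);mm[:235]=0;mm[290:]=0;mm[:,:205]=0;mm[:,:205]=0;mm[:,255:]=0
    for ce,s in comps(mm,40,400): print(nme,ce,s,pt(c,*ce,.04))
mm=(h[...,1]<60)&(h[...,2]>150);mm[:255]=0;mm[285:]=0;mm[:,:205]=0;mm[:,240:]=0
for ce,s in comps(mm,40,400): print("whitekey",ce,s,pt(c,*ce,.04))
mm=(abs(h[...,0].astype(int)-107)<12)&(h[...,1]>150);mm[:262]=0;mm[280:]=0;mm[:,:226]=0;mm[:,244:]=0
print(h[271,235],h[300,220])
E
```

```text
yellow
(array([267.7, 171.9]), [265, 169, 11, 11, 37], array([0.715 , 0.0791]))
(array([266.7, 243.5]), [264, 236, 11, 12, 41], array([0.5234, 0.0799]))
(array([344.7, 244.7]), [338, 239, 11, 9, 35], array([ 0.5204, -0.1222]))
white
(array([394.2, 165.7]), [390, 162, 13, 11, 71], array([ 0.7313, -0.2589]))
(array([464.6, 163.1]), [463, 162, 4, 3, 11], array([ 0.7382, -0.4465]))
(array([397.3, 238.1]), [393, 230, 14, 13, 84], array([ 0.5377, -0.2588]))
(array([475.3, 238.2]), [467, 230, 14, 13, 80], array([ 0.5374, -0.4598]))
(((0.6177402138710022, -0.03249621391296387), (0.22120401263237, 0.2401273101568222), 2.045258045196533), array([[ 0.5029237 ,  0.08354369],
       [ 0.51149356, -0.15643063],
       [ 0.7325567 , -0.14853612],
       [ 0.72398686,  0.0914382 ]], dtype=float32))
[113.3 181.3] [112, 158, 6, 66, 195] [0.6873 0.488 ]
[239.5 158.8] [231, 158, 18, 3, 44] [0.7482 0.154 ]
[191.5 173.7] [168, 167, 45, 14, 226] [0.7076 0.2807]
[134.  186.2] [122, 171, 24, 29, 432] [0.6737 0.4319]
[238.4 188.4] [231, 181, 16, 16, 207] [0.6674 0.1553]
[174.8 209.7] [167, 202, 17, 17, 208] [0.6106 0.3208]
[202.6 218.9] [194, 211, 18, 17, 241] [0.5864 0.2469]
[140.3 236.6] [132, 229, 17, 16, 217] [0.54   0.4074]
[181.3 239. ] [173, 231, 18, 17, 246] [0.5338 0.3004]
[228.5 259.6] [206, 238, 47, 46, 1437] [0.4812 0.1769]
[174.3 271.7] [166, 263, 18, 18, 258] [0.4503 0.3145]
[143.1 272.2] [135, 264, 17, 17, 227] [0.449  0.3945]
handle [319.27433628 253.94690265] [317 241   6  27 113] [ 0.49476348 -0.05457285  0.026     ]
red [238.14615385 253.7       ] [232 248  13  13 130] [0.49428926 0.14888084 0.04      ]
green [221.92307692 249.99230769] [216 244  13  13 130] [0.50350373 0.18976807 0.04      ]
whitekey [217.89622642 266.50943396] [212 261  12  12 106] [0.46250061 0.19869403 0.04      ]
[108 193 181] [108 186 160]
```

View pics/crop1.png

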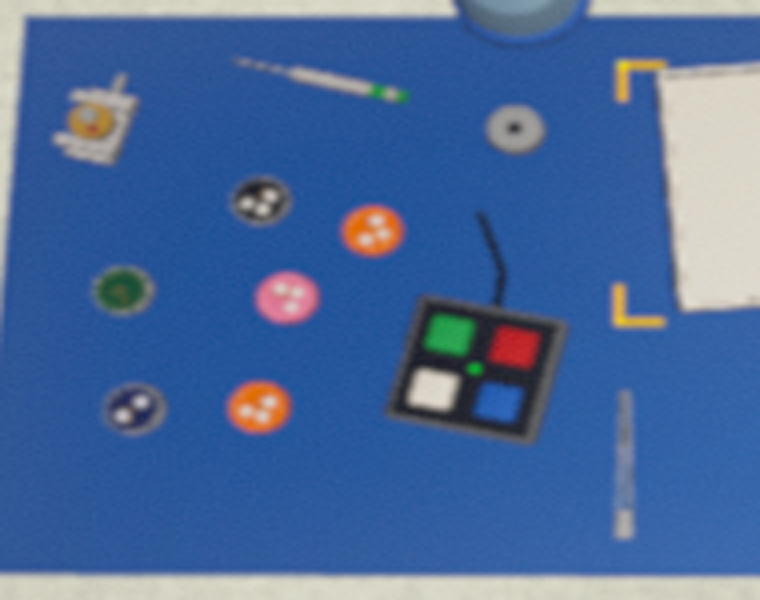

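The crop confirms three movements: black with three white sub-dials (175,210), green (140,237) and navy (143,272). The orange and pink discs are look-alikes, so I'll leave them. Next I move in for a wrist look.

Request:
play_rows --rows '[{"delta_pos": [0,0,0],"twist": [0,0,-8]},{"delta_pos": [0,0,0],"twist": [0,0,-8]},{"delta_pos": [0,0,0],"twist": [0,0,-7.8]}]' --grip 0.68

```text
time_s: 0.48
tcp_pos: [0.2725, 0.6172, 0.2221]
tool_rot: [-0.002, 1.0, -0.001, -0.0]
ft_force: [0.7, 1.2, 0.7]
width: 0.0621
gripper_force: 0.0
```

Request:
play_rows --rows '[{"delta_pos": [-0.035,-0.05,0],"twist": [0,0,0]},{"delta_pos": [-0.035,-0.05,0],"twist": [0,0,0]},{"delta_pos": [-0.035,-0.05,0],"twist": [0,0,0]},{"delta_pos": [-0.035,-0.05,0],"twist": [0,0,0]},{"delta_pos": [-0.035,-0.05,0],"twist": [0,0,0]}]'

```text
time_s: 1.1
tcp_pos: [0.4483, 0.3655, 0.2224]
tool_rot: [0.0, 1.0, -0.0, -0.0]
ft_force: [0.3, 0.0, 0.1]
width: 0.0593
gripper_force: 0.0
```

Request:
play_rows --rows '[{"delta_pos": [0,0,0],"twist": [0,0,0]},{"delta_pos": [0,0,0],"twist": [0,0,0]}]'

```text
time_s: 1.35
tcp_pos: [0.4471, 0.3678, 0.2225]
tool_rot: [0.0, 1.0, 0.0, -0.0]
ft_force: [0.1, 0.4, -0.1]
width: 0.0598
gripper_force: 0.0
```

```bash
cat > w.py <<'E'
from h import *
def wrist(name):
    T=toolT();p,d=eyes.capture("wrist");cv2.imwrite(f"pics/{name}.png",p);c=eyes.calibration("wrist")
    return p,d,c,T@np.array(c["tool_from_camera"])
def objs(p,c,T,z,a0=150,a1=20000):
    h=cv2.cvtColor(p,cv2.COLOR_BGR2HSV)
    nb=(~((abs(h[...,0].astype(int)-110)<10)&(h[...,1]>140)&(h[...,2]>110))).astype(np.uint8)
    nb=cv2.morphologyEx(nb,cv2.MORPH_OPEN,np.ones((3,3)))
    for q in cv2.findContours(nb,0,1)[0]:
        a=cv2.contourArea(q)
        if a0<a<a1:
            (u,v),rad=cv2.minEnclosingCircle(q);w=pt(c,u,v,z,T);m=np.zeros(nb.shape,np.uint8);cv2.circle(m,(int(u),int(v)),int(rad*.6),1,-1)
            print("px",round(u),round(v),"r",round(rad,1),"xy",np.round(w[:2],4),"hsv",[int(x) for x in np.median(h[m>0],axis=0)])
E
python3 - <<'E'
from w import *
s=r.sense();print(s["time_s"],s["tcp_pos"],s["width"]);print(np.round(toolT(),3))
p,d,c,T=wrist("w1");objs(p,c,T,.011);print(c["K"])
E
```

```text
1.35 [0.44706876 0.36778886 0.2224626 ] 0.059825118788565945
[[-1.     0.    -0.001  0.447]
 [ 0.     1.     0.     0.368]
 [ 0.001  0.    -1.     0.222]
 [ 0.     0.     0.     1.   ]]
px 312 254 r 15.3 xy [0.5395 0.4067] hsv [71, 182, 80]
px 56 246 r 18.5 xy [0.5273 0.0791] hsv [109, 196, 164]
px 237 187 r 16.8 xy [0.4508 0.3143] hsv [13, 154, 244]
px 39 150 r 48.8 xy [0.4069 0.0828] hsv [109, 189, 168]
[[313.83737664   0.         281.5764202 ]
 [  0.         313.83737664 208.38603338]
 [  0.           0.           1.        ]]
```

View pics/w1.png

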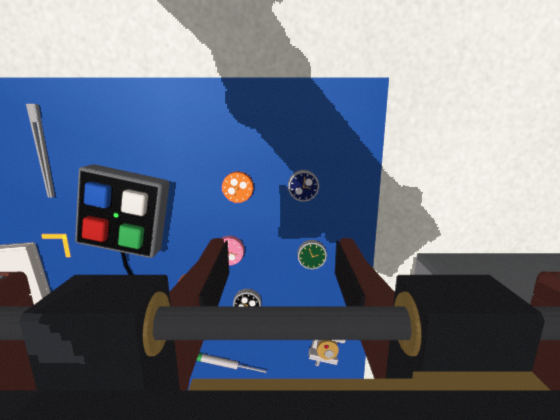

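The wrist view agrees with the top camera to 1 mm: green (312,254), orange (237,187), navy (304,185) and pink (232,251). The box keys are at white (134,202), blue (97,194), green (131,236) and red (95,228). Navy first.

Request:
play_rows --rows '[{"delta_pos": [-0.002,0.0265,0],"twist": [0,0,0]},{"delta_pos": [0,0,0.06],"twist": [0,0,0]},{"delta_pos": [0,0,0.06],"twist": [0,0,0]},{"delta_pos": [0,0,0.06],"twist": [0,0,0]},{"delta_pos": [0,0,0.038],"twist": [0,0,0]}]'

```text
time_s: 2.02
tcp_pos: [0.4467, 0.395, 0.0015]
tool_rot: [-0.002, 1.0, -0.001, -0.002]
ft_force: [1.4, 1.0, -0.3]
width: 0.0597
gripper_force: 0.0
```

Request:
play_rows --rows '[{"delta_pos": [0,0,0],"twist": [0,0,0]},{"delta_pos": [0,0,0],"twist": [0,0,0]},{"delta_pos": [0,0,0],"twist": [0,0,0]},{"delta_pos": [0,0,0],"twist": [0,0,0]}]' --grip 0

```text
time_s: 2.52
tcp_pos: [0.4493, 0.3944, 0.0049]
tool_rot: [-0.0, 1.0, 0.0, 0.0]
ft_force: [-0.1, 0.4, -0.6]
width: 0.037
gripper_force: 30.0
```

```bash
cat > tr.py <<'E'
from m import *
def traypose(p,c,show=True):
    h=cv2.cvtColor(p,cv2.COLOR_BGR2HSV)
    m=((h[...,1]<60)&(h[...,2]>110)).astype(np.uint8);m[:158]=0;m[322:]=0;m[:,:250]=0;m[:,500:]=0
    m=cv2.morphologyEx(m,cv2.MORPH_OPEN,np.ones((5,5)))
    cs=max(cv2.findContours(m,0,1)[0],key=cv2.contourArea)
    w=np.array([pt(c,u,v,.016)[:2] for u,v in cs[:,0]],np.float32)
    rc=cv2.minAreaRect(w);b=cv2.boxPoints(rc)
    print("tray",np.round(rc[0],4),np.round(rc[1],4),"ang",round(rc[2],2),"px",cs[:,0].min(0),cs[:,0].max(0));return rc,b
E
python3 - <<'E'
from tr import *
p=np.load("top0.npz")["p"];c=eyes.calibration("top")
print(traypose(p,c)[1])
for q in [(264.5,169),(264.5,248),(349,248),(390.5,162.5),(393.5,242.5),(480.5,242.5)]: print(q,pt(c,*q,0)[:2])
E
```

```text
tray [ 0.6273 -0.0455] [0.1934 0.2032] ang 4.79 px [274 165] [357 242]
[[ 0.52239645  0.04763033]
 [ 0.53937733 -0.1548654 ]
 [ 0.73211086 -0.1387031 ]
 [ 0.71513     0.06379263]]
(264.5, 169) [0.72298326 0.08768669]
(264.5, 248) [0.51171054 0.08555699]
(349, 248) [ 0.51185445 -0.13322313]
(390.5, 162.5) [ 0.7402499  -0.24944994]
(393.5, 242.5) [ 0.52614606 -0.24855455]
(480.5, 242.5) [ 0.52625384 -0.47242854]
```

Request:
play_rows --rows '[{"delta_pos": [0,0,-0.04],"twist": [0,0,0]},{"delta_pos": [0,0,-0.04],"twist": [0,0,0]},{"delta_pos": [-0.0257,-0.05,0],"twist": [0,0,0]},{"delta_pos": [-0.0257,-0.05,0],"twist": [0,0,0]},{"delta_pos": [-0.0257,-0.05,0],"twist": [0,0,0]}]'

```text
time_s: 3.15
tcp_pos: [0.5273, 0.2426, 0.0852]
tool_rot: [-0.0, 1.0, 0.0, 0.0]
ft_force: [0.6, 0.3, -0.7]
width: 0.0373
gripper_force: 30.0
```

Request:
play_rows --rows '[{"delta_pos": [-0.0257,-0.05,0],"twist": [0,0,0]},{"delta_pos": [-0.0257,-0.05,0],"twist": [0,0,0]},{"delta_pos": [-0.0257,-0.05,0],"twist": [0,0,0]},{"delta_pos": [-0.0257,-0.05,0],"twist": [0,0,0]},{"delta_pos": [-0.0257,-0.05,0],"twist": [0,0,0]}]'

```text
time_s: 3.78
tcp_pos: [0.6557, -0.0077, 0.085]
tool_rot: [0.0, 1.0, 0.0, 0.0]
ft_force: [-0.6, 0.3, -1.1]
width: 0.0367
gripper_force: 30.0
```

Request:
play_rows --rows '[{"delta_pos": [0,0,0],"twist": [0,0,0]},{"delta_pos": [0,0,0.03],"twist": [0,0,0]},{"delta_pos": [0,0,0.03],"twist": [0,0,0]},{"delta_pos": [0,0,0.014],"twist": [0,0,0]},{"delta_pos": [0,0,0],"twist": [0,0,0]}]'

```text
time_s: 4.4
tcp_pos: [0.6543, -0.0054, 0.0101]
tool_rot: [-0.0, 1.0, 0.0, -0.001]
ft_force: [-0.2, -0.1, 0.7]
width: 0.0367
gripper_force: 30.0
```

Request:
play_rows --rows '[{"delta_pos": [0,0,0],"twist": [0,0,0]},{"delta_pos": [0,0,0],"twist": [0,0,0]},{"delta_pos": [0,0,-0.03],"twist": [0,0,0]},{"delta_pos": [0,0,-0.06],"twist": [0,0,0]},{"delta_pos": [0,0,-0.05],"twist": [0,0,0]}]' --grip 0.52

```text
time_s: 5.03
tcp_pos: [0.6555, -0.0062, 0.1536]
tool_rot: [0.0, 1.0, 0.0, 0.001]
ft_force: [0.4, -0.1, -0.6]
width: 0.046
gripper_force: 0.0
```

Request:
play_rows --rows '[{"delta_pos": [0.0144,0.0515,0],"twist": [0,0,0]},{"delta_pos": [0.0144,0.0515,0],"twist": [0,0,0]},{"delta_pos": [0.0144,0.0515,0],"twist": [0,0,0]},{"delta_pos": [0.0144,0.0515,0],"twist": [0,0,0]}]' --grip 0.68

```text
time_s: 5.52
tcp_pos: [0.5972, 0.2015, 0.1518]
tool_rot: [0.0, 1.0, 0.0, 0.001]
ft_force: [0.6, 0.3, 0.4]
width: 0.0599
gripper_force: 0.0
```

Request:
play_rows --rows '[{"delta_pos": [0.0144,0.0515,0],"twist": [0,0,0]},{"delta_pos": [0.0144,0.0515,0],"twist": [0,0,0]},{"delta_pos": [0.0144,0.0515,0],"twist": [0,0,0]},{"delta_pos": [0.0144,0.0515,0],"twist": [0,0,0]},{"delta_pos": [0,0,0],"twist": [0,0,0]}]'

```text
time_s: 6.15
tcp_pos: [0.5366, 0.4124, 0.1513]
tool_rot: [-0.004, 1.0, 0.002, -0.0]
ft_force: [0.3, 0.2, 0.6]
width: 0.0597
gripper_force: 0.0
```

```bash
cat > look.py <<'E'
from tr import *
from w import *
import sys
s=r.sense();print("t",s["time_s"],"tcp",np.round(s["tcp_pos"],4))
p,d=eyes.capture("top");cv2.imwrite(f"pics/{sys.argv[1]}.png",p);c=eyes.calibration("top")
traypose(p,c)
h=cv2.cvtColor(p,cv2.COLOR_BGR2HSV)
nb=~((abs(h[...,0].astype(int)-111)<10)&(h[...,1]>150))
nb[:158]=0;nb[318:]=0;nb[:, :112]=0;nb[:,262:]=0
for ce,s in comps(nb,150,300): print("obj",np.round(ce,1),s[4],np.round(pt(c,*ce,.011)[:2],4))
m=(h[...,2]<110)|(h[...,1]>100);b=np.zeros_like(m);x0=int(sys.argv[2]) if len(sys.argv)>2 else 280;b[172:236,x0:x0+72]=1
for ce,s in comps(m&b,30,300): print("in tray",np.round(ce,1),s[4],np.round(pt(c,*ce,.015)[:2],4))
E
python3 look.py top1; python3 -c "
from w import *
p,d,c,T=wrist('w2');objs(p,c,T,.011)"
```

```text
t 6.15 tcp [0.5366 0.4124 0.1513]
tray [ 0.6271 -0.0456] [0.1932 0.2032] ang 4.79 px [274 165] [357 242]
obj [191.4 173.7] 226 [0.7076 0.2811]
obj [238.4 188.4] 207 [0.6675 0.1552]
obj [174.8 209.7] 208 [0.6106 0.3208]
obj [202.6 218.9] 242 [0.5865 0.247 ]
obj [181.3 239. ] 247 [0.5339 0.3003]
obj [174.3 271.7] 255 [0.4502 0.3146]
in tray [299.5 192.8] 32 [ 0.6548 -0.0054]
px 126 242 r 21.5 xy [0.5861 0.2488] hsv [12, 187, 240]
px 173 193 r 21.8 xy [0.535  0.3012] hsv [170, 95, 243]
px 180 104 r 24.0 xy [0.4511 0.3156] hsv [14, 167, 249]
px 32 165 r 94.7 xy [0.5077 0.1689] hsv [109, 38, 84]
```

```bash
python3 -c "
from w import *
from m import comps
s=r.sense();print(s['tcp_pos'])
p,d,c,T=wrist('w2');h=cv2.cvtColor(p,cv2.COLOR_BGR2HSV)
m=(abs(h[...,0].astype(int)-68)<18)&(h[...,1]>100)&(h[...,2]>40)
for ce,st in comps(m,100,5000): print(ce,st,pt(c,*ce,.011,T))"
```

```text
[0.53986126 0.4061615  0.15110841]
[ 36.05360281 164.95606327] [  18  148   38   35 1138] [0.50825302 0.16958976 0.011     ]
[282.30664653 198.96676737] [267 183  32  32 662] [0.5417321 0.4068565 0.011    ]
```

Request:
play_rows --rows '[{"delta_pos": [-0.001,0.0005,0.05],"twist": [0,0,0]},{"delta_pos": [0,0,0.06],"twist": [0,0,0]},{"delta_pos": [0,0,0.036],"twist": [0,0,0]}]'

```text
time_s: 6.68
tcp_pos: [0.5412, 0.4029, 0.0022]
tool_rot: [0.002, 1.0, -0.001, -0.001]
ft_force: [0.1, -1.0, 0.5]
width: 0.0595
gripper_force: 0.0
```

Request:
play_rows --rows '[{"delta_pos": [0,0,0],"twist": [0,0,0]},{"delta_pos": [0,0,0],"twist": [0,0,0]},{"delta_pos": [0,0,0],"twist": [0,0,0]},{"delta_pos": [0,0,0],"twist": [0,0,0]}]' --grip 0

```text
time_s: 7.18
tcp_pos: [0.5415, 0.406, 0.0054]
tool_rot: [0.0, 1.0, 0.0, 0.0]
ft_force: [-1.0, -2.4, 1.8]
width: 0.0368
gripper_force: 30.0
```

Request:
play_rows --rows '[{"delta_pos": [0,0,-0.04],"twist": [0,0,0]},{"delta_pos": [0,0,-0.04],"twist": [0,0,0]},{"delta_pos": [-0.0126,-0.0546,0],"twist": [0,0,0]},{"delta_pos": [-0.0126,-0.0546,0],"twist": [0,0,0]},{"delta_pos": [-0.0126,-0.0546,0],"twist": [0,0,0]}]'

```text
time_s: 7.8
tcp_pos: [0.5789, 0.241, 0.0851]
tool_rot: [-0.0, 1.0, 0.0, 0.0]
ft_force: [0.2, -0.1, 0.3]
width: 0.0367
gripper_force: 30.0
```

Request:
play_rows --rows '[{"delta_pos": [-0.0126,-0.0546,0],"twist": [0,0,0]},{"delta_pos": [-0.0126,-0.0546,0],"twist": [0,0,0]},{"delta_pos": [-0.0126,-0.0546,0],"twist": [0,0,0]},{"delta_pos": [-0.0126,-0.0546,0],"twist": [0,0,0]},{"delta_pos": [-0.0126,-0.0546,0],"twist": [0,0,0]}]'

```text
time_s: 8.43
tcp_pos: [0.6418, -0.0321, 0.0851]
tool_rot: [0.0, 1.0, 0.0, 0.0]
ft_force: [1.1, -0.5, -0.6]
width: 0.0367
gripper_force: 30.0
```

Request:
play_rows --rows '[{"delta_pos": [-0.0126,-0.0546,0],"twist": [0,0,0]},{"delta_pos": [0,0,0],"twist": [0,0,0]},{"delta_pos": [0,0,0.035],"twist": [0,0,0]},{"delta_pos": [0,0,0.04],"twist": [0,0,0]},{"delta_pos": [0,0,0],"twist": [0,0,0]}]'

```text
time_s: 9.05
tcp_pos: [0.6523, -0.0835, 0.0076]
tool_rot: [-0.0, 1.0, 0.0, -0.002]
ft_force: [0.1, -0.2, 0.1]
width: 0.0368
gripper_force: 30.0
```

Request:
play_rows --rows '[{"delta_pos": [0,0,0],"twist": [0,0,0]},{"delta_pos": [0,0,0],"twist": [0,0,0]},{"delta_pos": [0,0,-0.03],"twist": [0,0,0]},{"delta_pos": [0,0,-0.06],"twist": [0,0,0]},{"delta_pos": [0,0,-0.05],"twist": [0,0,0]}]' --grip 0.52

```text
time_s: 9.68
tcp_pos: [0.6547, -0.0851, 0.1531]
tool_rot: [0.0, 1.0, -0.0, 0.001]
ft_force: [0.6, -0.2, -1.1]
width: 0.0457
gripper_force: 0.0
```

Request:
play_rows --rows '[{"delta_pos": [0.0055,0.0507,0],"twist": [0,0,0]},{"delta_pos": [0.0055,0.0507,0],"twist": [0,0,0]},{"delta_pos": [0.0055,0.0507,0],"twist": [0,0,0]},{"delta_pos": [0.0055,0.0507,0],"twist": [0,0,0]}]' --grip 0.66

```text
time_s: 10.18
tcp_pos: [0.6323, 0.1195, 0.1513]
tool_rot: [0.0, 1.0, 0.0, 0.001]
ft_force: [0.3, -0.3, -0.4]
width: 0.058
gripper_force: 0.0
```

Request:
play_rows --rows '[{"delta_pos": [0.0055,0.0507,0],"twist": [0,0,0]},{"delta_pos": [0.0055,0.0507,0],"twist": [0,0,0]},{"delta_pos": [0.0055,0.0507,0],"twist": [0,0,0]},{"delta_pos": [0.0055,0.0507,0],"twist": [0,0,0]},{"delta_pos": [0,0,0],"twist": [0,0,0]}]'

```text
time_s: 10.8
tcp_pos: [0.6081, 0.3274, 0.1509]
tool_rot: [-0.004, 1.0, 0.002, 0.0]
ft_force: [0.1, -0.5, -0.5]
width: 0.058
gripper_force: 0.0
```

```bash
python3 look.py top2; python3 -c "
from w import *
from m import comps
s=r.sense();print(s['tcp_pos'])
p,d,c,T=wrist('w3')
cv2.imwrite('pics/w3c.png',p)
h=cv2.cvtColor(p,cv2.COLOR_BGR2HSV);b=np.zeros(p.shape[:2],bool);b[150:250,225:340]=1
m=(h[...,2]<75)&b
for ce,st in comps(m,100,5000): print(ce,st,pt(c,*ce,.011,T))"
```

```text
t 10.8 tcp [0.6081 0.3274 0.1509]
tray [ 0.627  -0.0456] [0.1934 0.2032] ang 4.8 px [274 165] [357 242]
obj [191.4 173.7] 229 [0.7077 0.2811]
obj [238.4 188.4] 207 [0.6675 0.1552]
obj [202.6 218.9] 241 [0.5864 0.2469]
obj [181.3 239. ] 247 [0.5339 0.3003]
in tray [299.3 192.8] 31 [ 0.6546 -0.0049]
in tray [329.  193.6] 74 [ 0.6524 -0.0825]
[0.60935225 0.32357322 0.15075277]
[278.42928453 201.98502496] [261 185  35  32 601] [0.61425922 0.32065979 0.011     ]
```

View pics/w3c.png

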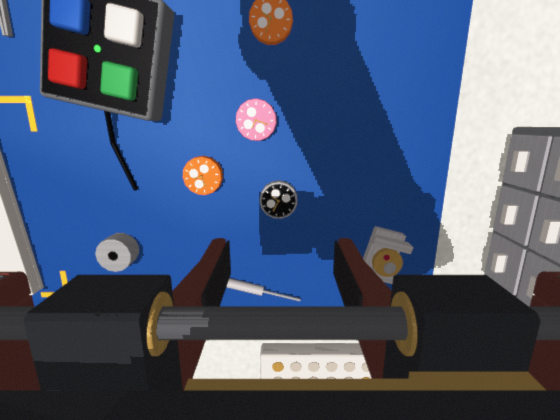

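The wrist view shows the black movement at (278,200), clear of orange (203,175) and pink (256,119). Descending.

Request:
play_rows --rows '[{"delta_pos": [-0.001,0,0.05],"twist": [0,0,0]},{"delta_pos": [0,0,0.06],"twist": [0,0,0]},{"delta_pos": [0,0,0.036],"twist": [0,0,0]}]'

```text
time_s: 11.28
tcp_pos: [0.6111, 0.3172, 0.0015]
tool_rot: [0.002, 1.0, -0.001, -0.001]
ft_force: [-0.3, -0.3, -0.2]
width: 0.0585
gripper_force: 0.0
```

Request:
play_rows --rows '[{"delta_pos": [0,0,0],"twist": [0,0,0]},{"delta_pos": [0,0,0],"twist": [0,0,0]},{"delta_pos": [0,0,0],"twist": [0,0,0]},{"delta_pos": [0,0,0],"twist": [0,0,0]}]' --grip 0

```text
time_s: 11.78
tcp_pos: [0.6119, 0.3197, 0.0043]
tool_rot: [0.001, 1.0, -0.0, 0.0]
ft_force: [1.0, -1.7, 2.9]
width: 0.0369
gripper_force: 30.0
```

Request:
play_rows --rows '[{"delta_pos": [0,0,-0.04],"twist": [0,0,0]},{"delta_pos": [0,0,-0.04],"twist": [0,0,0]},{"delta_pos": [0.0039,-0.0521,0],"twist": [0,0,0]},{"delta_pos": [0.0039,-0.0521,0],"twist": [0,0,0]},{"delta_pos": [0.0039,-0.0521,0],"twist": [0,0,0]}]'

```text
time_s: 12.4
tcp_pos: [0.5992, 0.1627, 0.084]
tool_rot: [0.0, 1.0, 0.0, 0.0]
ft_force: [1.1, -0.0, -1.0]
width: 0.0372
gripper_force: 30.0
```

Request:
play_rows --rows '[{"delta_pos": [0.0039,-0.0521,0],"twist": [0,0,0]},{"delta_pos": [0.0039,-0.0521,0],"twist": [0,0,0]},{"delta_pos": [0.0039,-0.0521,0],"twist": [0,0,0]},{"delta_pos": [0.0039,-0.0521,0],"twist": [0,0,0]},{"delta_pos": [0,0,0],"twist": [0,0,0]}]'

```text
time_s: 13.02
tcp_pos: [0.583, -0.0503, 0.0839]
tool_rot: [0.004, 1.0, -0.001, -0.0]
ft_force: [-0.4, 0.2, -1.3]
width: 0.0365
gripper_force: 30.0
```

Request:
play_rows --rows '[{"delta_pos": [0,0,0.035],"twist": [0,0,0]},{"delta_pos": [0,0,0.04],"twist": [0,0,0]},{"delta_pos": [0,0,0],"twist": [0,0,0]}]'

```text
time_s: 13.4
tcp_pos: [0.5828, -0.0429, 0.007]
tool_rot: [-0.0, 1.0, 0.0, -0.002]
ft_force: [0.4, 0.2, -0.0]
width: 0.0371
gripper_force: 30.0
```

Request:
play_rows --rows '[{"delta_pos": [0,0,0],"twist": [0,0,0]},{"delta_pos": [0,0,0],"twist": [0,0,0]},{"delta_pos": [0,0,-0.03],"twist": [0,0,0]},{"delta_pos": [0,0,-0.06],"twist": [0,0,0]},{"delta_pos": [0,0,-0.05],"twist": [0,0,0]}]' --grip 0.52

```text
time_s: 14.02
tcp_pos: [0.5842, -0.0441, 0.1517]
tool_rot: [0.0, 1.0, 0.0, 0.001]
ft_force: [0.3, -0.1, -0.6]
width: 0.046
gripper_force: 0.0
```

Request:
play_rows --rows '[{"delta_pos": [0.0483,-0.0065,0],"twist": [0,0,0]},{"delta_pos": [0.0483,-0.0065,0],"twist": [0,0,0]},{"delta_pos": [0,0,0],"twist": [0,0,-4.8]},{"delta_pos": [0,0,0],"twist": [0,0,0]},{"delta_pos": [0,0,0],"twist": [0,0,0]}]'

```text
time_s: 14.65
tcp_pos: [0.488, -0.0569, 0.1492]
tool_rot: [-0.041, 0.999, 0.0, 0.001]
ft_force: [0.4, 0.3, 0.7]
width: 0.0456
gripper_force: 0.0
```

```bash
python3 look.py top3; python3 -c "
from w import *
s=r.sense();print(s['tcp_pos'],np.round(toolT(),3))
p,d,c,T=wrist('w4')
h=cv2.cvtColor(p,cv2.COLOR_BGR2HSV);b=np.zeros(p.shape[:2],bool);b[100:250,240:320]=1
m=((h[...,2]<75)&(h[...,1]<100)&b).astype(np.uint8)
cs=max(cv2.findContours(m,0,1)[0],key=cv2.contourArea)
w=np.array([pt(c,u,v,.026,T)[:2] for u,v in cs[:,0]],np.float32);print(cs[:,0].min(0),cs[:,0].max(0),cv2.minAreaRect(w))"
```

```text
t 14.65 tcp [ 0.488  -0.0569  0.1492]
tray [ 0.5225 -0.0788] [0.4085 0.2502] ang 5.24 px [274 165] [386 321]
obj [113.4 180.9] 195 [0.6882 0.488 ]
obj [191.6 173.7] 229 [0.7076 0.2805]
obj [238.4 188.4] 207 [0.6675 0.1552]
obj [202.6 218.9] 240 [0.5864 0.247 ]
obj [181.3 239. ] 247 [0.5339 0.3003]
obj [174.3 271.7] 256 [0.4503 0.3146]
in tray [299.3 192.8] 35 [ 0.6548 -0.0051]
in tray [329.  193.7] 76 [ 0.6521 -0.0825]
in tray [309.7 224.5] 116 [ 0.5712 -0.0316]
in tray [332.1 214.4] 47 [ 0.5976 -0.0896]
[ 0.4879418  -0.05693654  0.14900141] [[-0.997 -0.082  0.001  0.488]
 [-0.082  0.997  0.    -0.057]
 [-0.001  0.    -1.     0.149]
 [ 0.     0.     0.     1.   ]]
[271 170] [287 246] ((0.4958725571632385, -0.059026893228292465), (0.07460249960422516, 0.015522376634180546), 5.019893169403076)
```

View pics/w4.png

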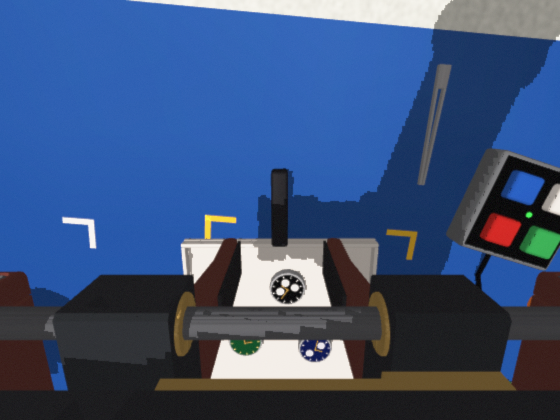

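The handle is at (271–287,170–246), centre (0.496,-0.059), yaw 5°. All three movements are dial up in the tray. Gripping the handle.

Request:
play_rows --rows '[{"delta_pos": [0,-0.0025,0.05],"twist": [0,0,0]},{"delta_pos": [0,0,0.05],"twist": [0,0,0]},{"delta_pos": [0,0,0.03],"twist": [0,0,0]},{"delta_pos": [0,0,0.01],"twist": [0,0,0]},{"delta_pos": [0,0,0],"twist": [0,0,0]}]'

```text
time_s: 15.38
tcp_pos: [0.4877, -0.0595, 0.0086]
tool_rot: [-0.042, 0.999, 0.0, -0.0]
ft_force: [0.8, -0.5, 0.6]
width: 0.046
gripper_force: 0.0
```

Request:
play_rows --rows '[{"delta_pos": [0,0,0],"twist": [0,0,0]},{"delta_pos": [0,0,0],"twist": [0,0,0]},{"delta_pos": [0,0,0],"twist": [0,0,0]},{"delta_pos": [0,0,0],"twist": [0,0,0]},{"delta_pos": [0,0,0],"twist": [0,0,0]}]' --grip 0

```text
time_s: 16.0
tcp_pos: [0.4879, -0.0596, 0.0092]
tool_rot: [-0.042, 0.999, -0.0, 0.0]
ft_force: [-1.3, 0.4, 6.0]
width: 0.0158
gripper_force: 30.0
```

Request:
play_rows --rows '[{"delta_pos": [0,0,0],"twist": [0,0,1.2]},{"delta_pos": [0,0,0],"twist": [0,0,1.2]},{"delta_pos": [0,0,0],"twist": [0,0,1.2]},{"delta_pos": [0,0,0],"twist": [0,0,1.2]},{"delta_pos": [0,0,0],"twist": [0,0,0]}]'

```text
time_s: 16.62
tcp_pos: [0.4884, -0.0584, 0.0092]
tool_rot: [-0.001, 1.0, 0.0, 0.001]
ft_force: [-1.4, 3.0, 6.2]
width: 0.0156
gripper_force: 30.0
```

Request:
play_rows --rows '[{"delta_pos": [0,-0.008,0],"twist": [0,0,0]},{"delta_pos": [0,-0.014,0],"twist": [0,0,0]},{"delta_pos": [0,-0.014,0],"twist": [0,0,0]},{"delta_pos": [0,-0.014,0],"twist": [0,0,0]},{"delta_pos": [0,-0.01,0],"twist": [0,0,0]}]'

```text
time_s: 17.25
tcp_pos: [0.4885, -0.1182, 0.0092]
tool_rot: [-0.001, 1.0, 0.001, 0.001]
ft_force: [-0.2, 5.9, 6.1]
width: 0.0158
gripper_force: 30.1
```

```bash
python3 look.py top4 290;python3 -c "
from h import *
print(toolT())"
```

```text
t 17.25 tcp [ 0.4885 -0.1182  0.0092]
tray [ 0.6121 -0.1157] [0.2076 0.2234] ang 89.88 px [302 167] [383 252]
obj [113.3 181.3] 193 [0.6872 0.488 ]
obj [191.4 173.7] 227 [0.7077 0.2811]
obj [238.4 188.4] 206 [0.6675 0.1552]
obj [202.7 218.9] 240 [0.5864 0.2468]
obj [181.3 239. ] 247 [0.5339 0.3003]
obj [174.3 271.7] 257 [0.4503 0.3146]
in tray [356.1 194.1] 71 [ 0.6511 -0.1532]
in tray [337.1 216.2] 31 [ 0.5929 -0.1025]
in tray [342.7 228.5] 101 [ 0.5607 -0.1162]
[[-9.99998352e-01 -7.01831174e-04  1.67409783e-03  4.88371796e-01]
 [-7.01104376e-04  9.99999660e-01  4.34690967e-04 -1.19821381e-01]
 [-1.67440234e-03  4.33516534e-04 -9.99998504e-01  9.25159279e-03]
 [ 0.00000000e+00  0.00000000e+00  0.00000000e+00  1.00000000e+00]]
```

View pics/top4.png

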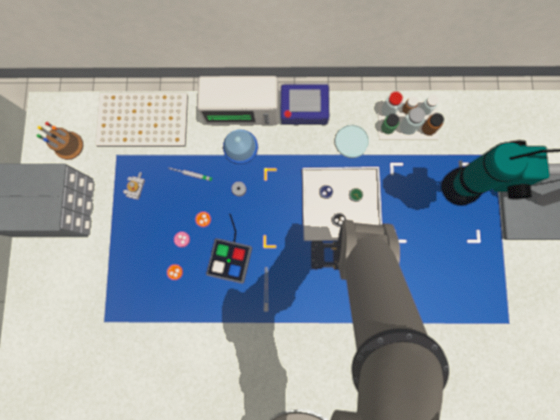

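The tray follows straight, yaw about 0, with the movements unmoved in it and the petri (352,140) clear. On to the white marks.

Request:
play_rows --rows '[{"delta_pos": [0,-0.008,0],"twist": [0,0,0]},{"delta_pos": [0,-0.014,0],"twist": [0,0,0]},{"delta_pos": [0,-0.014,0],"twist": [0,0,0]},{"delta_pos": [0,-0.014,0],"twist": [0,0,0]},{"delta_pos": [0,-0.014,0],"twist": [0,0,0]}]'

```text
time_s: 17.92
tcp_pos: [0.4885, -0.1815, 0.0092]
tool_rot: [-0.002, 1.0, 0.001, 0.001]
ft_force: [-0.3, 8.0, 8.1]
width: 0.0155
gripper_force: 30.1
```

Request:
play_rows --rows '[{"delta_pos": [0,-0.014,0],"twist": [0,0,0]},{"delta_pos": [0,-0.014,0],"twist": [0,0,0]},{"delta_pos": [0,-0.014,0],"twist": [0,0,0]},{"delta_pos": [0,-0.014,0],"twist": [0,0,0]},{"delta_pos": [0,-0.014,0],"twist": [0,0,0]}]'

```text
time_s: 18.55
tcp_pos: [0.4886, -0.2513, 0.0092]
tool_rot: [-0.002, 1.0, 0.001, 0.0]
ft_force: [1.3, 7.2, 7.4]
width: 0.0157
gripper_force: 30.1
```

Request:
play_rows --rows '[{"delta_pos": [-0.001,-0.014,0],"twist": [0,0,0]},{"delta_pos": [-0.001,-0.014,0],"twist": [0,0,0]},{"delta_pos": [-0.001,-0.014,0],"twist": [0,0,0]},{"delta_pos": [-0.001,-0.014,0],"twist": [0,0,0]},{"delta_pos": [0,-0.014,0],"twist": [0,0,0]}]'

```text
time_s: 19.18
tcp_pos: [0.4927, -0.321, 0.0092]
tool_rot: [-0.002, 1.0, 0.001, 0.0]
ft_force: [0.8, 7.2, 7.6]
width: 0.016
gripper_force: 30.1
```

Request:
play_rows --rows '[{"delta_pos": [0,-0.014,0],"twist": [0,0,0]},{"delta_pos": [0,-0.014,0],"twist": [0,0,0]},{"delta_pos": [0,-0.009,0],"twist": [0,0,0]},{"delta_pos": [0,0,0],"twist": [0,0,0]},{"delta_pos": [0,0,0],"twist": [0,0,0]}]'

```text
time_s: 19.8
tcp_pos: [0.4925, -0.36, 0.0093]
tool_rot: [-0.001, 1.0, 0.0, 0.001]
ft_force: [0.8, 1.8, 5.4]
width: 0.0159
gripper_force: 30.1
```

```bash
python3 look.py top5 400;python3 -c "
from h import *
print(toolT().round(4))
p=cv2.imread('pics/top5.png');cv2.imwrite('pics/top5c.png',cv2.resize(p[120:300,340:540],None,fx=3.3,fy=3.3,interpolation=2))"
```

```text
t 19.8 tcp [ 0.4925 -0.36    0.0093]
tray [ 0.6342 -0.3565] [0.204  0.1983] ang 89.33 px [395 163] [475 238]
obj [113.3 181.1] 191 [0.6878 0.4881]
obj [191.2 173.7] 227 [0.7077 0.2815]
obj [238.4 188.4] 207 [0.6674 0.1553]
obj [202.6 218.9] 242 [0.5865 0.247 ]
obj [181.3 239. ] 245 [0.5339 0.3004]
obj [174.3 271.7] 256 [0.4504 0.3146]
in tray [418.8 189.7] 163 [ 0.6625 -0.3165]
in tray [431.5 214.6] 30 [ 0.5968 -0.3457]
in tray [467.6 231.9] 59 [ 0.5519 -0.4353]
[[-1.000e+00 -1.200e-03  1.500e-03  4.925e-01]
 [-1.200e-03  1.000e+00 -1.000e-04 -3.600e-01]
 [-1.500e-03 -1.000e-04 -1.000e+00  9.300e-03]
 [ 0.000e+00  0.000e+00  0.000e+00  1.000e+00]]
```

View pics/top5c.png

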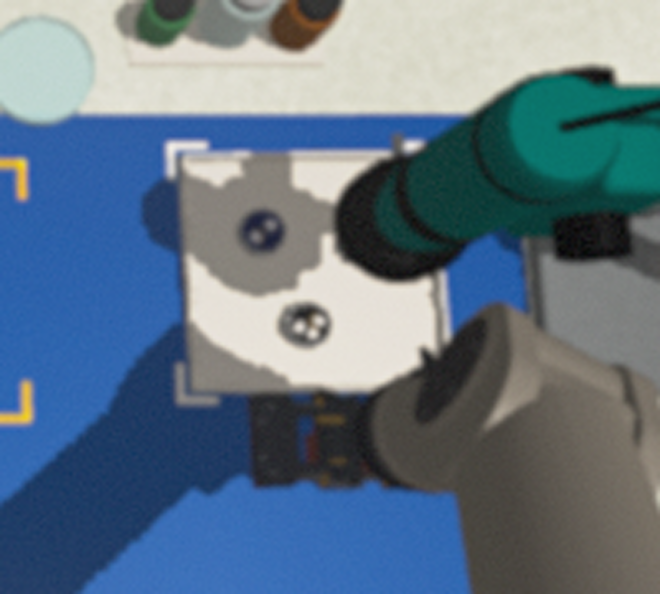

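The tray (395–475,163–238) sits square inside the white marks with the movements in place. Release and go to the box.

Request:
play_rows --rows '[{"delta_pos": [0,0,0],"twist": [0,0,0]},{"delta_pos": [0,0,0],"twist": [0,0,0]},{"delta_pos": [0,0,0],"twist": [0,0,0]},{"delta_pos": [0,0,-0.04],"twist": [0,0,0]},{"delta_pos": [0,0,-0.06],"twist": [0,0,0]}]' --grip 0.4

```text
time_s: 20.48
tcp_pos: [0.4898, -0.3597, 0.1079]
tool_rot: [0.0, 1.0, 0.001, -0.002]
ft_force: [1.0, 0.1, 0.4]
width: 0.0351
gripper_force: 0.0
```

Request:
play_rows --rows '[{"delta_pos": [0.003,0.05,0],"twist": [0,0,0]},{"delta_pos": [0.003,0.05,0],"twist": [0,0,0]},{"delta_pos": [0.003,0.05,0],"twist": [0,0,0]},{"delta_pos": [0.003,0.05,0],"twist": [0,0,0]},{"delta_pos": [0.003,0.05,0],"twist": [0,0,0]}]' --grip 0

```text
time_s: 21.1
tcp_pos: [0.4761, -0.1091, 0.1087]
tool_rot: [0.0, 1.0, -0.0, 0.0]
ft_force: [0.6, 0.6, -0.1]
width: 0.0008
gripper_force: 0.0
```

Request:
play_rows --rows '[{"delta_pos": [0.003,0.05,0],"twist": [0,0,0]},{"delta_pos": [0.003,0.05,0],"twist": [0,0,0]},{"delta_pos": [0.003,0.05,0],"twist": [0,0,0]},{"delta_pos": [0.003,0.05,0],"twist": [0,0,0]},{"delta_pos": [0.003,0.05,0],"twist": [0,0,0]}]'

```text
time_s: 21.72
tcp_pos: [0.4613, 0.1408, 0.1087]
tool_rot: [0.0, 1.0, -0.0, 0.0]
ft_force: [0.7, -1.2, 0.7]
width: 0.0002
gripper_force: 0.0
```

Request:
play_rows --rows '[{"delta_pos": [0,0.059,0],"twist": [0,0,0]},{"delta_pos": [0,0,0],"twist": [0,0,0]},{"delta_pos": [0,0,0],"twist": [0,0,0]}]'

```text
time_s: 22.1
tcp_pos: [0.4614, 0.1976, 0.1084]
tool_rot: [0.0, 1.0, -0.0, -0.0]
ft_force: [-0.3, -0.8, -0.1]
width: 0.0005
gripper_force: 0.0
```

```bash
python3 - <<'E'
from tr import *
from w import *
s=r.sense();print(s["time_s"],s["tcp_pos"],s["width"])
c=eyes.calibration("top");pp,_=eyes.capture("top");cv2.imwrite("pics/top6.png",pp);traypose(pp,c)
p,d,c,T=wrist("w5");h=cv2.cvtColor(p,cv2.COLOR_BGR2HSV);H=h[...,0].astype(int)
for n,m in(("red",(H<8)|(H>172)),("green",abs(H-68)<18)):
    for ce,st in comps(m&(h[...,1]>120)&(h[...,2]>60),300,9000): print(n,ce,st,pt(c,*ce,.04,T))
m=(h[...,1]<60)&(h[...,2]>190)
for ce,st in comps(m,300,3500): print("white",ce,st,pt(c,*ce,.04,T))
m=(abs(H-110)<12)&(h[...,1]>140)&(h[...,2]>100)
for ce,st in comps(m,300,3500): print("blue",ce,st,pt(c,*ce,.04,T))
E
```

```text
22.1 [0.46136633 0.19760216 0.10839108] 0.00046350695417906793
tray [ 0.6242 -0.3589] [0.2188 0.2092] ang 86.31 px [393 163] [479 242]
red [221.14259259 257.29537037] [ 203  239   38   36 1080] [0.49353029 0.14826358 0.04      ]
red [269.57002457 257.20638821] [258 239  20  35 407] [0.49350918 0.1869295  0.04      ]
red [293.73846154 257.31025641] [286 239  21  35 390] [0.49362697 0.2062257  0.04      ]
white [135.65162455 109.92779783] [126  77  21  93 554] [0.38112192 0.09406216 0.04      ]
blue [229.7130762  208.87958608] [ 212  191   37   37 1063] [0.45342376 0.15692588 0.04      ]
```

View pics/w5.png

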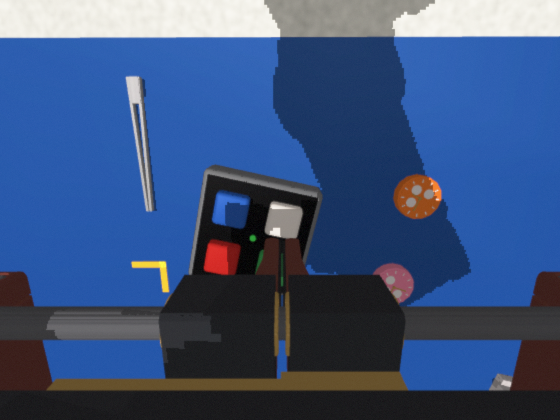

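The wrist view confirms the keys: white (284,218), blue (231,208) and red (221,257), with green under the fingers. They match the top-view fixes to 1 mm. Pressing white.

Request:
play_rows --rows '[{"delta_pos": [-0.001,0.0005,0.04],"twist": [0,0,0]},{"delta_pos": [0,0,0.02],"twist": [0,0,0]},{"delta_pos": [0,0,0.01],"twist": [0,0,0]},{"delta_pos": [0,0,0.005],"twist": [0,0,0]},{"delta_pos": [0,0,0],"twist": [0,0,0]}]'

```text
time_s: 22.82
tcp_pos: [0.4624, 0.1972, 0.0344]
tool_rot: [0.001, 1.0, -0.001, -0.0]
ft_force: [-2.3, -3.2, 5.1]
width: 0.0006
gripper_force: 2.7
```

Request:
play_rows --rows '[{"delta_pos": [0,0,0],"twist": [0,0,0]},{"delta_pos": [0,0,0],"twist": [0,0,0]}]'

```text
time_s: 23.08
tcp_pos: [0.4627, 0.1977, 0.0344]
tool_rot: [0.001, 1.0, -0.001, 0.0]
ft_force: [-1.9, -3.9, 7.4]
width: 0.0009
gripper_force: 3.5
```

Request:
play_rows --rows '[{"delta_pos": [0,0,-0.04],"twist": [0,0,0]},{"delta_pos": [0.009,-0.0405,0],"twist": [0,0,0]},{"delta_pos": [0,0,0],"twist": [0,0,0]},{"delta_pos": [0,0,0],"twist": [0,0,0]}]'

```text
time_s: 23.58
tcp_pos: [0.4542, 0.159, 0.0741]
tool_rot: [0.0, 1.0, 0.001, 0.001]
ft_force: [-0.0, 0.4, 0.3]
width: 0.0006
gripper_force: 0.0
```

Request:
play_rows --rows '[{"delta_pos": [0,0,0.025],"twist": [0,0,0]},{"delta_pos": [0,0,0.01],"twist": [0,0,0]},{"delta_pos": [0,0,0.005],"twist": [0,0,0]},{"delta_pos": [0,0,0],"twist": [0,0,0]},{"delta_pos": [0,0,0],"twist": [0,0,0]}]'

```text
time_s: 24.2
tcp_pos: [0.4533, 0.1594, 0.0343]
tool_rot: [-0.0, 1.0, 0.0, -0.0]
ft_force: [-2.9, 0.7, 8.1]
width: 0.0006
gripper_force: 3.8
```

Request:
play_rows --rows '[{"delta_pos": [0,0,-0.04],"twist": [0,0,0]},{"delta_pos": [-0.025,0.0163,0],"twist": [0,0,0]},{"delta_pos": [-0.025,0.0163,0],"twist": [0,0,0]},{"delta_pos": [0,0,0],"twist": [0,0,0]},{"delta_pos": [0,0,0],"twist": [0,0,0]}]'

```text
time_s: 24.82
tcp_pos: [0.5026, 0.1906, 0.0734]
tool_rot: [0.0, 1.0, -0.0, -0.001]
ft_force: [-0.4, -0.1, -1.1]
width: 0.0004
gripper_force: 0.0
```

Request:
play_rows --rows '[{"delta_pos": [0,0,0.025],"twist": [0,0,0]},{"delta_pos": [0,0,0.01],"twist": [0,0,0]},{"delta_pos": [0,0,0.005],"twist": [0,0,0]},{"delta_pos": [0,0,0],"twist": [0,0,0]},{"delta_pos": [0,0,0],"twist": [0,0,0]}]'

```text
time_s: 25.45
tcp_pos: [0.5019, 0.1899, 0.0343]
tool_rot: [0.0, 1.0, -0.001, -0.001]
ft_force: [-5.3, -3.1, 10.6]
width: 0.0006
gripper_force: 5.1
```

Pressing blue, green and white again.

Request:
play_rows --rows '[{"delta_pos": [0,0,-0.04],"twist": [0,0,0]},{"delta_pos": [0.0248,-0.0168,0],"twist": [0,0,0]},{"delta_pos": [0.0248,-0.0168,0],"twist": [0,0,0]},{"delta_pos": [0,0,0],"twist": [0,0,0]},{"delta_pos": [0,0,0],"twist": [0,0,0]}]'

```text
time_s: 26.08
tcp_pos: [0.4548, 0.1579, 0.0742]
tool_rot: [0.0, 1.0, 0.0, 0.001]
ft_force: [0.3, 0.5, 0.3]
width: 0.0004
gripper_force: 0.0
```

Request:
play_rows --rows '[{"delta_pos": [0,0,0.025],"twist": [0,0,0]},{"delta_pos": [0,0,0.01],"twist": [0,0,0]},{"delta_pos": [0,0,0.005],"twist": [0,0,0]},{"delta_pos": [0,0,0],"twist": [0,0,0]},{"delta_pos": [0,0,0],"twist": [0,0,0]}]'

```text
time_s: 26.7
tcp_pos: [0.4543, 0.158, 0.0344]
tool_rot: [0.0, 1.0, 0.0, 0.0]
ft_force: [-1.9, -1.7, 6.7]
width: 0.0007
gripper_force: 3.2
```

Request:
play_rows --rows '[{"delta_pos": [0,0,-0.04],"twist": [0,0,0]},{"delta_pos": [-0.025,0.0163,0],"twist": [0,0,0]},{"delta_pos": [-0.025,0.0163,0],"twist": [0,0,0]},{"delta_pos": [0,0,0],"twist": [0,0,0]},{"delta_pos": [0,0,0],"twist": [0,0,0]}]'

```text
time_s: 27.32
tcp_pos: [0.5031, 0.1895, 0.0733]
tool_rot: [0.0, 1.0, -0.0, -0.001]
ft_force: [-0.1, 0.4, 0.1]
width: 0.0002
gripper_force: 0.0
```

Request:
play_rows --rows '[{"delta_pos": [0,0,0.025],"twist": [0,0,0]},{"delta_pos": [0,0,0.01],"twist": [0,0,0]},{"delta_pos": [0,0,0.005],"twist": [0,0,0]},{"delta_pos": [0,0,0],"twist": [0,0,0]},{"delta_pos": [0,0,0],"twist": [0,0,0]}]'

```text
time_s: 27.95
tcp_pos: [0.5024, 0.1889, 0.0343]
tool_rot: [0.0, 1.0, -0.001, -0.001]
ft_force: [-6.3, -3.0, 8.9]
width: 0.0004
gripper_force: 5.1
```

Request:
play_rows --rows '[{"delta_pos": [0,0,-0.04],"twist": [0,0,0]},{"delta_pos": [0.04,0.008,0],"twist": [0,0,0]},{"delta_pos": [0,0,0],"twist": [0,0,0]},{"delta_pos": [0,0,0],"twist": [0,0,0]}]'

```text
time_s: 28.45
tcp_pos: [0.4645, 0.1979, 0.074]
tool_rot: [0.0, 1.0, 0.0, 0.0]
ft_force: [0.4, -0.1, -0.3]
width: 0.0007
gripper_force: 0.0
```

Request:
play_rows --rows '[{"delta_pos": [0,0,0.025],"twist": [0,0,0]},{"delta_pos": [0,0,0.01],"twist": [0,0,0]},{"delta_pos": [0,0,0.005],"twist": [0,0,0]},{"delta_pos": [0,0,0],"twist": [0,0,0]},{"delta_pos": [0,0,0],"twist": [0,0,0]}]'

```text
time_s: 29.08
tcp_pos: [0.4644, 0.1973, 0.0344]
tool_rot: [0.001, 1.0, -0.0, -0.0]
ft_force: [-1.8, -3.2, 7.8]
width: 0.0005
gripper_force: 3.9
```

Request:
play_rows --rows '[{"delta_pos": [0,0,-0.04],"twist": [0,0,0]},{"delta_pos": [0,0,-0.04],"twist": [0,0,0]},{"delta_pos": [0,0,0],"twist": [0,0,0]}]'

```text
time_s: 29.45
tcp_pos: [0.4664, 0.1991, 0.1167]
tool_rot: [0.0, 1.0, 0.001, 0.003]
ft_force: [-0.6, -0.1, -0.5]
width: 0.0005
gripper_force: 0.0
```

Request:
play_rows --rows '[{"delta_pos": [-0.0028,-0.0558,0],"twist": [0,0,0]},{"delta_pos": [-0.0028,-0.0558,0],"twist": [0,0,0]},{"delta_pos": [-0.0028,-0.0558,0],"twist": [0,0,0]},{"delta_pos": [-0.0028,-0.0558,0],"twist": [0,0,0]},{"delta_pos": [-0.0028,-0.0558,0],"twist": [0,0,0]}]' --grip 0.5

```text
time_s: 30.08
tcp_pos: [0.4775, -0.0828, 0.113]
tool_rot: [0.0, 1.0, 0.0, -0.0]
ft_force: [0.3, 0.2, 0.1]
width: 0.0433
gripper_force: 0.0
```

Request:
play_rows --rows '[{"delta_pos": [-0.0028,-0.0558,0],"twist": [0,0,0]},{"delta_pos": [-0.0028,-0.0558,0],"twist": [0,0,0]},{"delta_pos": [-0.0028,-0.0558,0],"twist": [0,0,0]},{"delta_pos": [-0.0028,-0.0558,0],"twist": [0,0,0]},{"delta_pos": [-0.0028,-0.0558,0],"twist": [0,0,0]}]'

```text
time_s: 30.7
tcp_pos: [0.4913, -0.3617, 0.1126]
tool_rot: [0.0, 1.0, 0.0, -0.0]
ft_force: [-0.0, -0.5, 0.5]
width: 0.0442
gripper_force: 0.0
```

Request:
play_rows --rows '[{"delta_pos": [0,0,0],"twist": [0,0,0]},{"delta_pos": [0,0,0],"twist": [0,0,0]}]'

```text
time_s: 30.95
tcp_pos: [0.4913, -0.3591, 0.1126]
tool_rot: [0.0, 1.0, 0.001, -0.001]
ft_force: [-0.6, 0.7, 0.0]
width: 0.0438
gripper_force: 0.0
```

```bash
python3 -c "
from w import *
s=r.sense();print(s['time_s'],s['tcp_pos'])
p,d,c,T=wrist('w6')
h=cv2.cvtColor(p,cv2.COLOR_BGR2HSV);b=np.zeros(p.shape[:2],bool);b[100:260,250:315]=1
m=((h[...,2]<75)&(h[...,1]<100)&b).astype(np.uint8)
cs=max(cv2.findContours(m,0,1)[0],key=cv2.contourArea)
w=np.array([pt(c,u,v,.026,T)[:2] for u,v in cs[:,0]],np.float32);print(cs[:,0].min(0),cs[:,0].max(0),cv2.minAreaRect(w))"
```

```text
30.95 [ 0.49133629 -0.35907905  0.11256379]
[271 177] [290 259] ((0.497488409280777, -0.35972559452056885), (0.07144460827112198, 0.01551338005810976), 0.2719239592552185)
```

View pics/w6.png

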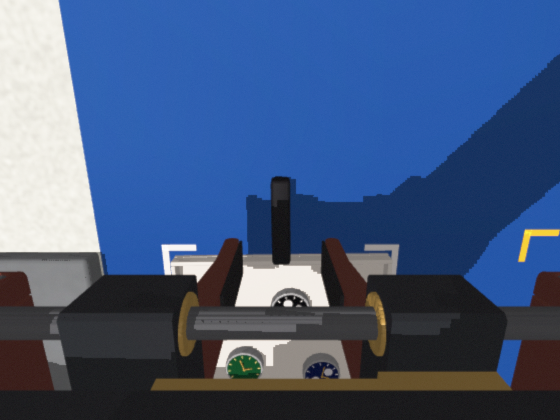

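All three movements are still dial up in the tray at (290,305), (245,367) and (322,373), and the handle is at (271–290,177–259). Grip it and slide home.

Request:
play_rows --rows '[{"delta_pos": [0,-0.0005,0.05],"twist": [0,0,0]},{"delta_pos": [0,0,0.04],"twist": [0,0,0]},{"delta_pos": [0,0,0.0135],"twist": [0,0,0]},{"delta_pos": [0,0,0],"twist": [0,0,0]}]'

```text
time_s: 31.5
tcp_pos: [0.4919, -0.3592, 0.0099]
tool_rot: [-0.001, 1.0, 0.001, -0.0]
ft_force: [-0.5, 0.0, 1.0]
width: 0.0443
gripper_force: 0.0
```

Request:
play_rows --rows '[{"delta_pos": [0,0,0],"twist": [0,0,0]},{"delta_pos": [0,0,0],"twist": [0,0,0]},{"delta_pos": [0,0,0],"twist": [0,0,0]},{"delta_pos": [0,0,0],"twist": [0,0,0]},{"delta_pos": [0,0,0],"twist": [0,0,0]}]' --grip 0

```text
time_s: 32.12
tcp_pos: [0.4922, -0.3606, 0.011]
tool_rot: [-0.0, 1.0, -0.0, 0.0]
ft_force: [-0.6, 0.5, 5.6]
width: 0.0157
gripper_force: 30.0
```

Request:
play_rows --rows '[{"delta_pos": [0.002,0.008,0],"twist": [0,0,0]},{"delta_pos": [0.002,0.014,0],"twist": [0,0,0]},{"delta_pos": [0.002,0.014,0],"twist": [0,0,0]},{"delta_pos": [0.002,0.014,0],"twist": [0,0,0]},{"delta_pos": [0.002,0.014,0],"twist": [0,0,0]}]'

```text
time_s: 32.75
tcp_pos: [0.4825, -0.2974, 0.011]
tool_rot: [0.001, 1.0, -0.001, 0.001]
ft_force: [1.4, -4.5, 5.6]
width: 0.0162
gripper_force: 30.1
```

Request:
play_rows --rows '[{"delta_pos": [0.002,0.014,0],"twist": [0,0,0]},{"delta_pos": [0.002,0.014,0],"twist": [0,0,0]},{"delta_pos": [0.002,0.014,0],"twist": [0,0,0]},{"delta_pos": [0,0.014,0],"twist": [0,0,0]},{"delta_pos": [0,0.014,0],"twist": [0,0,0]}]'

```text
time_s: 33.38
tcp_pos: [0.4763, -0.2277, 0.011]
tool_rot: [0.001, 1.0, -0.001, 0.001]
ft_force: [0.5, -5.5, 6.7]
width: 0.0158
gripper_force: 30.1
```

Request:
play_rows --rows '[{"delta_pos": [0,0.014,0],"twist": [0,0,0]},{"delta_pos": [0,0.014,0],"twist": [0,0,0]},{"delta_pos": [0,0.014,0],"twist": [0,0,0]},{"delta_pos": [0,0.014,0],"twist": [0,0,0]},{"delta_pos": [0,0.014,0],"twist": [0,0,0]}]'

```text
time_s: 34.0
tcp_pos: [0.4763, -0.1577, 0.0109]
tool_rot: [0.002, 1.0, -0.001, 0.001]
ft_force: [1.3, -7.0, 7.1]
width: 0.0158
gripper_force: 30.1
```

Request:
play_rows --rows '[{"delta_pos": [0,0.014,0],"twist": [0,0,0]},{"delta_pos": [0,0.014,0],"twist": [0,0,0]},{"delta_pos": [0,0.014,0],"twist": [0,0,0]},{"delta_pos": [0,0.014,0],"twist": [0,0,0]},{"delta_pos": [0,0.014,0],"twist": [0,0,0]}]'

```text
time_s: 34.62
tcp_pos: [0.4762, -0.0878, 0.0109]
tool_rot: [0.002, 1.0, -0.001, 0.001]
ft_force: [0.7, -7.6, 8.2]
width: 0.0162
gripper_force: 30.1
```

Request:
play_rows --rows '[{"delta_pos": [0,0.014,0],"twist": [0,0,0]},{"delta_pos": [0,0.014,0],"twist": [0,0,0]},{"delta_pos": [0,0.014,0],"twist": [0,0,0]},{"delta_pos": [0,0.014,0],"twist": [0,0,0]},{"delta_pos": [0,0.007,0],"twist": [0,0,0]}]'

```text
time_s: 35.25
tcp_pos: [0.476, -0.0245, 0.0108]
tool_rot: [0.001, 1.0, -0.001, 0.001]
ft_force: [0.3, -6.2, 7.7]
width: 0.0159
gripper_force: 30.1
```

```bash
python3 look.py top7 275;python3 -c "
from h import *
print(toolT().round(4))
p=cv2.imread('pics/top7.png');cv2.imwrite('pics/top7c.png',cv2.resize(p[140:290,240:400],None,fx=4,fy=4,interpolation=2))"
```

```text
t 35.25 tcp [ 0.476  -0.0245  0.0108]
tray [ 0.5992 -0.0246] [0.2025 0.2278] ang 89.89 px [268 171] [346 258]
obj [113.3 181.3] 194 [0.6873 0.488 ]
obj [191.6 173.7] 228 [0.7076 0.2806]
obj [238.4 188.4] 207 [0.6674 0.1553]
obj [202.6 218.9] 242 [0.5865 0.247 ]
obj [181.3 239. ] 246 [0.5338 0.3004]
obj [174.3 271.7] 256 [0.4503 0.3146]
in tray [321.7 198.9] 74 [ 0.6384 -0.0633]
in tray [302.5 220.7] 33 [ 0.581  -0.0129]
in tray [313.9 232. ] 181 [ 0.5518 -0.0421]
[[-1.000e+00  1.900e-03  1.100e-03  4.761e-01]
 [ 1.900e-03  1.000e+00 -9.000e-04 -2.360e-02]
 [-1.100e-03 -9.000e-04 -1.000e+00  1.080e-02]
 [ 0.000e+00  0.000e+00  0.000e+00  1.000e+00]]
```

View pics/top7c.png

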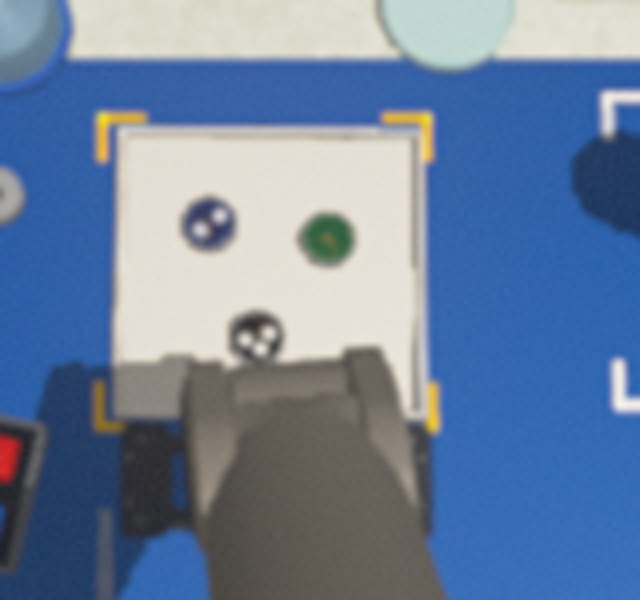

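The tray is square in the yellow marks with the movements dial up. Release and retreat.

Request:
play_rows --rows '[{"delta_pos": [0,0,0],"twist": [0,0,0]},{"delta_pos": [0,0,0],"twist": [0,0,0]},{"delta_pos": [0,0,0],"twist": [0,0,0]},{"delta_pos": [0,0,-0.04],"twist": [0,0,0]},{"delta_pos": [0,0,-0.06],"twist": [0,0,0]}]' --grip 0.4

```text
time_s: 35.92
tcp_pos: [0.4741, -0.0233, 0.1098]
tool_rot: [-0.0, 1.0, -0.0, -0.002]
ft_force: [1.3, 0.2, 0.2]
width: 0.035
gripper_force: 0.0
```

Request:
play_rows --rows '[{"delta_pos": [0,0.06,-0.01],"twist": [0,0,0]},{"delta_pos": [0,0.06,-0.01],"twist": [0,0,0]},{"delta_pos": [0,0.06,-0.01],"twist": [0,0,0]},{"delta_pos": [0,0.06,-0.01],"twist": [0,0,0]},{"delta_pos": [0,0.06,-0.01],"twist": [0,0,0]}]'

```text
time_s: 36.55
tcp_pos: [0.4754, 0.2783, 0.1603]
tool_rot: [0.0, 1.0, -0.0, -0.0]
ft_force: [1.2, -0.2, -0.5]
width: 0.0352
gripper_force: 0.0
```

Request:
play_rows --rows '[{"delta_pos": [0,0,0],"twist": [0,0,0]},{"delta_pos": [0,0,0],"twist": [0,0,0]},{"delta_pos": [0,0,0],"twist": [0,0,0]},{"delta_pos": [0,0,0],"twist": [0,0,0]}]'

```text
time_s: 37.05
tcp_pos: [0.4762, 0.275, 0.16]
tool_rot: [0.001, 1.0, -0.0, -0.0]
ft_force: [0.2, 0.2, 0.0]
width: 0.0353
gripper_force: 0.0
```

```bash
python3 look.py top8 275;python3 -c "
from h import *
p=cv2.imread('pics/top8.png');cv2.imwrite('pics/top8c.png',cv2.resize(p[140:290,240:400],None,fx=4,fy=4,interpolation=2))"
```

```text
t 37.05 tcp [0.4762 0.275  0.16  ]
tray [ 0.617  -0.0239] [0.1926 0.2022] ang 0.03 px [268 171] [346 244]
obj [191.3 173.7] 225 [0.7076 0.2813]
obj [238.4 188.4] 208 [0.6674 0.1552]
obj [202.6 218.9] 241 [0.5864 0.2469]
in tray [291.3 195.3] 37 [0.648  0.0159]
in tray [321.2 198.9] 78 [ 0.6384 -0.0621]
in tray [301.9 220.5] 32 [ 0.5816 -0.0115]
```

View pics/top8c.png

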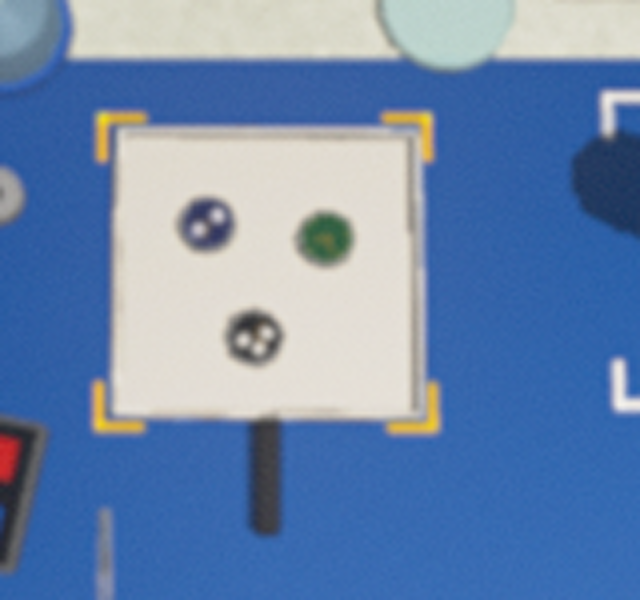

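The tray is centred in the yellow marks at (0.617,-0.024), yaw 0, with three dials up and the arm clear.

```bash
python3 -c "
from bench import r
print(r.close_job())"
```

```text
the job is handed in; nothing more can be done
None
```

I handed the job in at about 37 s with the black, green and navy movements dial up in the tray, photographed twice, and the tray back square in the yellow marks; the hand-in gave no verdict, so whether it passed is unconfirmed.

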